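# Open the viewer's iris, then set it to the long mark

## Task

On the light viewer that carries the amber, push the iris lever by its upright thumb tab: first swing it all the way back against the square stop block (iris fully open), then push it round the other way until its pointer stands at the one long mark of the scale. Only push the tab, never pinch it, and do not disturb the amber, the other things on the bench or the scale; finish clear of everything.

Things in the scene. Friction and masses are not known exactly. Their poses are not given: they have to be found in the camera images.
- viewer: round cream light viewer, fixed to the bench: 250 mm across at the foot, 228 mm above, flat top 60 mm high. Origin at the centre of its underside, z up; its -x side (middle of the lever's arc) faces roughly the robot. On top, round one vertical axis: pale scale disc, dark iris ring with lever, and a fixed round glass window (radius 35 mm, top at 77 mm) with amber on it.
- iris_axis (a point): point on the vertical axis of the iris ring, at the middle of the window's top, 77 mm above the bench
- iris (a joint): turn of the iris ring and its lever, rad: 0 = lever against the square stop block (fully open), growing counter-clockwise seen from above to 2.4 at the slim round pin (fully closed). It turns stiffly: about 2 N at the tab moves it, and it stays where it is left. At 1.2 the lever points along the viewer's -x.
- tab (a point): middle of the top edge of the lever's upright thumb tab, 66 mm from the axis, 112 mm above the bench. The tab is 20 mm long outward from the axis, 40 mm tall (72 to 112 mm) and 14 mm thick across, the way it is pushed: a steel plate with a black cheek (14 mm long, 34 mm tall) on each face. Pressing both cheeks at once counts as pinching.
- pointer (a point): tip of the lever's pointer, 80 mm from the axis, 68 mm above the bench, straight outward of the tab. The lever is a flat steel arm, 10 mm wide, top at 72 mm, standing out from the dark iris ring (radius 55 mm, top at 73 mm).
- mark (a point): inner end of the long mark, 80 mm from the axis, 65 mm high, where the pointer's tip must come. The pale scale disc (radius 108 mm, top at 64 mm) has short black marks (9 mm) every 10 degrees and one long mark (25 x 4 mm) running outward. The scale sits differently each time: long mark 0.9 to 1.9 rad counter-clockwise of the open lever. It is very stiff and must not be turned.
- open_stop (a point): middle of the top of the square stop block (16 x 10 mm, top at 76 mm), 63 mm from the axis, which stops the lever's arm at the open end. It is lower than the tab's upper part, so fingertips above 76 mm pass over it; the slim pin at the closed end is 75 mm high.
- amber: loose piece of amber, 36 mm across and 22 mm high, on the middle of the viewer's window (within 5 mm); origin at the centre of its underside; leave it alone
- loupe: loose folded hand loupe, 72 mm long, 20 mm high, lying on the bench to one side of the viewer; origin under its lens; leave it alone
- jar: loose clear jar with black cap, 52 mm across, 75 mm high, on the bench beside the viewer; origin under its middle; leave it alone
- nodule: loose brown stone nodule, 66 mm across, 44 mm high, on the bench beside the viewer; origin under its middle; leave it alone

How it is judged (in metres and radians):
On the way:
1. the lever has been swung back against the open stop (within 0.05 rad) (value of joint iris below 0.05 rad), for 0.1 s.
At the end, for the whole second after the job is handed in: The pointer's tip is within 4.5 mm of the inner end of the long mark, seen from above, and the lever is at rest; the scale has not been turned (4 mm), the amber is within 10 mm and the loupe, jar and nodule within 15 mm of where they began (horizontal distance between pointer and mark below 0.0045 m and velocity of joint iris between -0.02 and 0.02 rad/s and distance of mark from where it was at the start of the episode below 0.004 m and distance of amber from where it was at the start of the episode below 0.01 m and distance of each of loupe, jar, nodule from where it was at the start of the episode below 0.015 m); the robot touches nothing.
It fails at once if the tab is pinched: both cheeks pressed at once with more than 1.5 N (contact force between the fingers and iris_c4 above 1.5 N and contact force between the fingers and iris_c5 above 1.5 N).
It fails at once if the scale is turned by more than 4 mm at the mark (distance of mark from where it was at the start of the episode above 0.004 m).
It fails at once if the amber is lifted or shifted by more than 10 mm (distance of amber from where it was at the start of the episode above 0.01 m).
It fails at once if the loupe, jar or nodule is lifted or shifted by more than 15 mm (distance of any of loupe, jar, nodule from where it was at the start of the episode above 0.015 m).
It also fails if it takes over 64 s, if anything falls off the work surface, if the arm or the gripper's body presses on something with over 40 N, if the wrist force passes 120 N, or if a joint passes its speed limit or range.

## Robot

A 6-joint arm with a two-finger parallel gripper is mounted at the origin on the work surface. World frame = base frame: x ahead of the robot, y to its left, z up, the work surface at z = 0. Lengths are in m, angles in degrees, forces in N, time in s.
With the tool pointing down it reaches from about 0.425 to 1.125 m from the base axis. Payload 14.9 kg.
Tool frame: the origin (TCP) lies midway between the tips of the shut fingers; the grasp point (between the pads) lies 19 mm behind it; z points along the fingers, y is the line along which they close (so a half turn about z gives the same grasp; the last joint's range is limited). The gripper opens to 91 mm and grips with 3 to 60 N. Pads are 32 mm wide; open, the fingers measure 118 mm over their backs; the gripper's body (76 mm by 178 mm) begins 60 mm behind the grasp point.
Start: joints at [65.529, 21.709, 99.362, -0, 58.929, -1.908], TCP at [0.269, 0.646, 0.214] pointing down, gripper open.
Joint ranges: [-158.91, 158.91], [-42.39, 125.64], [0.06, 152.35], [-60.88, 240.88], [17.5, 164.5], [-176.32, 176.32]. Speed limits (degrees/s): [108.29, 108.29, 136.94, 180, 180, 180].

## Interface

Orientations are given as [roll, pitch, yaw] about the fixed x, y, z axes, in that order (R = Rz(yaw) Ry(pitch) Rx(roll)).
In Python, from station import manip, cams gives the robot as it stands.
- The arm moves only by the shell command python3 -m pendant 'ROWS'. ROWS is JSON, a list that holds one entry, the list of rows, each a list of 5 numbers: the shift along the tool's x, y, z in m, then the turn about the tool's z in rad, then the closure in counts, from 0 (fully open) to 255 (shut). In form: [[[x, y, z, roll, fingers], ...]]. A call has 1 to 5 rows; each row is the pose to reach, as a shift and turn from the pose commanded when the call began, along the tool's axes at that moment; what a row does not reach only later rows make up. A row lasts 1/8 s, in which the tool goes at most 62.5 mm and 10.7 degrees, less where a joint would pass 70% of its speed; a pose out of reach is approached as far as the arm can. A call with a gripper value outside its range is refused whole. The fingers move at their own pace and stop on an object; the grip force is fixed at half the most. Time passes only in rows, so rows that repeat a pose let the fingers close. It gives the time, the measured TCP pose, the force, the opening and the grip force at its end, in the units of the state.
- manip.read_state(): the state, without advancing time (a new reading comes with each control period).
- cams.grab_frame(name): name is "side" or "top" or "wrist"; returns the picture (400x640x3 uint8, red, green, blue); there is no depth.
- cams.calibration(name): a dict with "fx", "fy", "cx", "cy" (pixels), "eye" and "rotation" of the camera in the world. Camera axes: x right, y down, z forward; pixel columns grow to the right and rows downward; lengths in m; the calibration is good to about 2 mm. A picture is of the moment at which its call begins: read the wrist's pose just before it. calibration takes no time and is no camera call; for the wrist camera it gives the pose at the moment of the call.
- manip.job_done(): hands the job in; it is judged then, once.
The state is a dict: "time_s": time; "joint_positions": joint angles; "qd": joint speeds; "tau": joint torques, N m; "tcp_pos": TCP position; "tool_rot": TCP orientation; "wrist_force": force on the tool from outside, world axes, zero at the start; "ft_torque": the same for the moment, N m; "finger_gap": finger opening in m; "finger_force": force on a finger pad.
Only numpy, scipy, OpenCV 4.12 (cv2) and the standard library are available. Lean on these libraries where they do the work, as an engineer would, in place of code of your own. Each camera call takes 0.05 s, during which the arm holds its last target. There are 200 camera calls.

## Working session

There is one attempt and no reset: what is moved stays moved. The work goes in short steps, Python scripts to look and compute and a shell command to move; the robot and the scene stay as the last step left them, time stands still between calls to the robot, and variables do not carry over. Pictures are saved under pics/ and viewed, at most 10 in all, crops included, and the job is handed in when it is done.

```bash
mkdir -p pics; ls
python3 - <<'E'
from station import manip,cams
import cv2
print(manip.read_state())
for n in ("top","side"):
    f=cams.grab_frame(n); cv2.imwrite(f"pics/{n}0.png",f[:,:,::-1]); print(n,cams.calibration(n))
E
```

```text
pics
{'time_s': 0.0, 'joint_positions': array([ 6.55290493e+01,  2.17372495e+01,  9.93969691e+01,  7.09541410e-05,
        5.89292331e+01, -1.90772930e+00]), 'qd': array([ 0.09966671, -0.03869723,  0.00163006, -0.02324124, -0.0378612 ,
        0.09273707]), 'tau': array([-1.16502277e-03, -7.63676977e+01, -4.34416258e+01,  6.51204376e-02,
        4.19679238e-02, -5.91058961e-05]), 'tcp_pos': array([0.26842331, 0.64604284, 0.21329195]), 'tool_rot': array([-1.79936585e+02, -2.17300711e-03,  1.57436741e+02]), 'wrist_force': array([ 0.26609887,  0.1064389 , -0.37090809]), 'ft_torque': array([-0.01594966,  0.01614504,  0.02346798]), 'finger_force': 0.0, 'finger_gap': 0.09127178561746489}
top {'fx': 465.5752478725608, 'fy': 465.5752478725608, 'cx': 318.96644934808677, 'cy': 204.66650570818138, 'eye': array([0.54845324, 0.02422506, 1.24198978]), 'rotation': array([-177.22011775,    0.62500189,  -91.14705244])}
side {'fx': 494.92843483509415, 'fy': 494.92843483509415, 'cx': 321.08902299930656, 'cy': 200.51993055493352, 'eye': array([ 0.34802574, -0.54609143,  0.88528668]), 'rotation': array([-140.75136444,   -0.87639648,  -25.21070638])}
```

View pics/top0.png

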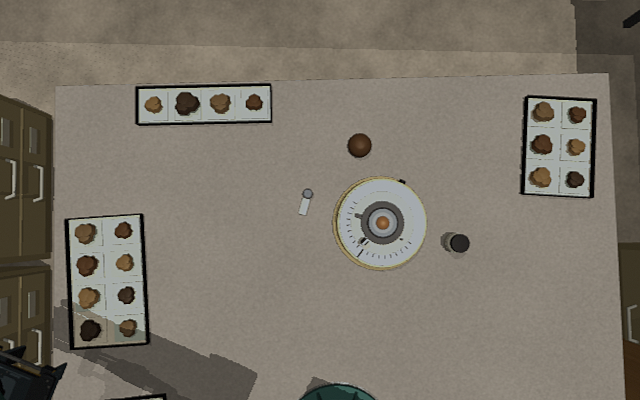

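View pics/side0.png

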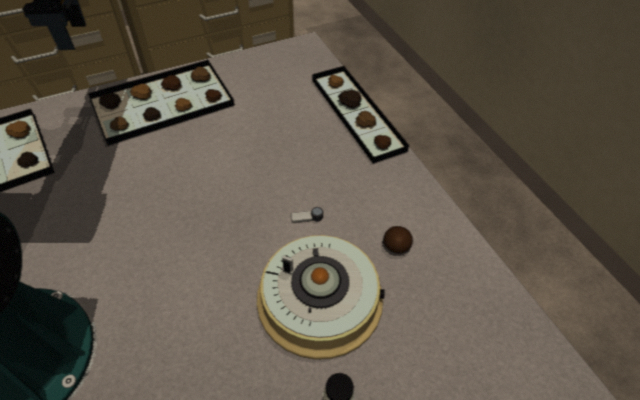

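The top view shows the viewer at about (381,222), the lever tab near (362,240), the loupe at (306,200), the nodule at (359,145) and the jar at (459,242). I'll crop both views for detail.

```bash
cat > h.py <<'E'
import numpy as np
from station import manip,cams
from scipy.spatial.transform import Rotation as R
def ray(c,u,v,z):
    d=R.from_euler('xyz',c['rotation'],degrees=True).as_matrix()@np.array([(u-c['cx'])/c['fx'],(v-c['cy'])/c['fy'],1])
    return c['eye']+d*(z-c['eye'][2])/d[2]
def proj(c,p):
    q=R.from_euler('xyz',c['rotation'],degrees=True).as_matrix().T@(np.array(p)-c['eye'])
    return np.array([c['fx']*q[0]/q[2]+c['cx'],c['fy']*q[1]/q[2]+c['cy']])
E
python3 - <<'E'
import cv2,numpy as np
t=cv2.imread('pics/top0.png')[170:276,328:434]; s=cv2.imread('pics/side0.png')[225:360,250:390]
k=cv2.INTER_CUBIC
a=cv2.resize(t,(400,400),interpolation=k); a=cv2.resize(t,None,fx=5.5,fy=5.5,interpolation=k)
cv2.imwrite('pics/t1.png',a)
from h import *
c=cams.calibration('top')
# dark ring center & outer disc
print('axis amber',ray(c,383,222.5,.09))
for n,u,v,z in(('loupe',307,195,.01),('jar',459,242,.075),('nod',359,145,.03)): print(n,ray(c,u,v,z))
E
```

```text
axis amber [ 0.55730855 -0.12152913  0.09      ]
loupe [0.63485591 0.06769083 0.01      ]
jar [ 0.505077   -0.31119552  0.075     ]
nod [ 0.76189918 -0.07175091  0.03      ]
```

View pics/t1.png

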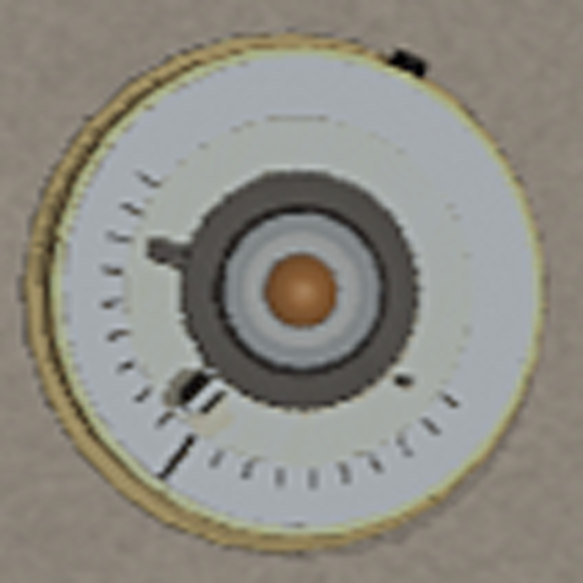

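Measured from the axis at crop (300,290), the stop is at (162,250), the tab at (190,390), the pin at (403,380) and the long mark's inner end at about (190,437). That puts the lever near 132° in world angle, the mark near 143° and open near 87°. I'll move over the viewer with the fingers shut for a closer look from the wrist camera.

```bash
python3 -m pendant '[[[-0.03,-0.03,-0.06,0,255],[-0.07,-0.07,-0.1,0,255],[-0.11,-0.11,-0.1,0,255],[-0.15,-0.15,-0.1,0,255],[-0.19,-0.19,-0.1,0,255]]]'
python3 -m pendant '[[[-0.04,-0.04,0,0,255],[-0.08,-0.08,0,0,255],[-0.12,-0.12,0,0,255],[-0.16,-0.16,0,0,255],[-0.19,-0.2,0,0,255]]]'
python3 -m pendant '[[[-0.04,-0.04,0,0,255],[-0.08,-0.08,0,0,255],[-0.12,-0.12,0,0,255],[-0.16,-0.16,0,0,255],[-0.18,-0.2,0,0,255]]]'
python3 -m pendant '[[[0,0,0,0,255],[0,0,0,0,255]]]'
python3 - <<'E'
from h import *; import cv2
print(manip.read_state())
c=cams.calibration('wrist'); f=cams.grab_frame('wrist'); cv2.imwrite('pics/w1.png',f[:,:,::-1]); print(c); print(proj(c,[.557,-.1215,.077]))
E
```

```text
time_s: 0.72
tcp_pos: [0.3715, 0.3961, 0.314]
tool_rot: [180.0, 0.0, 157.5]
wrist_force: [0.5, -0.1, -0.5]
finger_gap: 0.0444
finger_force: 0.0
time_s: 1.35
tcp_pos: [0.4703, 0.1386, 0.3139]
tool_rot: [-180.0, 0.0, 157.4]
wrist_force: [1.4, 0.1, -0.6]
finger_gap: 0.0002
finger_force: 0.0
time_s: 1.98
tcp_pos: [0.5599, -0.1154, 0.3136]
tool_rot: [-180.0, -0.0, 157.4]
wrist_force: [0.1, 0.7, 0.0]
finger_gap: 0.0003
finger_force: 0.0
time_s: 2.22
tcp_pos: [0.5591, -0.113, 0.3136]
tool_rot: [180.0, -0.0, 157.4]
wrist_force: [0.1, -0.2, 0.2]
finger_gap: 0.0005
finger_force: 0.0
{'time_s': 2.225, 'joint_positions': array([-1.37701904e+01,  3.76693467e+00,  1.10431461e+02,  1.09450268e-02,
        6.58370386e+01, -8.11850684e+01]), 'qd': array([ 1.1515846 , -0.41423356,  0.27410828,  0.11939632,  0.02419387,
       -0.09556619]), 'tau': array([-1.89294621e+00, -5.19133723e+01, -4.71156085e+01, -6.98010949e-02,
        6.49112253e-02, -5.06059255e-02]), 'tcp_pos': array([ 0.55906445, -0.1129733 ,  0.31364873]), 'tool_rot': array([ 1.79995565e+02, -3.65460939e-02,  1.57410396e+02]), 'wrist_force': array([ 0.09347285, -0.24033911,  0.23189797]), 'ft_torque': array([ 0.01876842,  0.02388029, -0.01535024]), 'finger_force': 0.0, 'finger_gap': 0.0004658009692063251}
{'fx': 358.92850747028416, 'fy': 358.92850747028416, 'cx': 325.6223600007884, 'cy': 199.14213721166527, 'eye': array([ 0.48694071, -0.08385689,  0.48410305]), 'rotation': array([ 1.63976300e+02, -8.50319264e-03,  6.73727399e+01])}
[318.80073452 167.60460763]
```

View pics/w1.png

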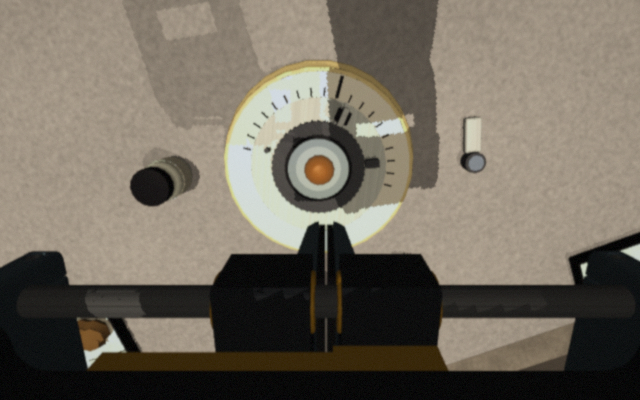

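The amber is at (319,169) in the wrist picture, the pair of black cheeks at (341,116), the stop at (371,162), the pin at (267,150) and the long mark at (339,87). Next I'll zoom in and fit the ring.

Run:
```python
from h import *; import cv2
def fit(img,c,box,name,z,rad):
    x0,y0,x1,y1=box; b=cv2.imread(img)[y0:y1,x0:x1]
    k=6; B=cv2.resize(b,None,fx=k,fy=k,interpolation=cv2.INTER_CUBIC)
    hsv=cv2.cvtColor(B,cv2.COLOR_BGR2HSV)
    if name=='ring':
        m=((hsv[...,2]<110)&(hsv[...,1]<90)).astype(np.uint8)
        m=cv2.morphologyEx(m,cv2.MORPH_OPEN,cv2.getStructuringElement(2,(31,31)))
    cs,_=cv2.findContours(m,0,1); q=max(cs,key=cv2.contourArea)
    e=cv2.fitEllipse(cv2.convexHull(q)); u,v=(np.array(e[0])+.5)/k-.5+[x0,y0]
    p=ray(c,u,v,z); print(img,e,(u,v),p)
    pts=np.array([ray(c,(a+.5)/k-.5+x0,(d+.5)/k-.5+y0,z)[:2] for a,d in q[:,0]])
    r=np.hypot(*(pts-p[:2]).T); print('r',np.percentile(r,[5,50,95]))
    return p
fit('pics/w1.png',cams.calibration('wrist'),(255,110,385,230),'ring',.073,.055)
fit('pics/top0.png',cams.calibration('top'),(350,190,416,256),'ring',.073,.055)
b=cv2.imread('pics/w1.png')[60:190,250:400]; cv2.imwrite('pics/w1c.png',cv2.resize(b,None,fx=5,fy=4.6,interpolation=cv2.INTER_CUBIC) if 0 else cv2.resize(b,(690,598),interpolation=cv2.INTER_CUBIC))
```

```text
pics/w1.png ((431.13470458984375, 306.672119140625), (572.0556640625, 681.4441528320312), 57.43149948120117) (np.float64(326.4391174316406), np.float64(160.69535319010416)) [ 0.55373977 -0.11017184  0.073     ]
r [0.04234212 0.05623466 0.06605152]
pics/top0.png ((191.5387420654297, 195.72486877441406), (257.4109191894531, 267.2677001953125), 111.65438842773438) (np.float64(381.50645701090497), np.float64(222.2041447957357)) [ 0.55825502 -0.11996357  0.073     ]
r [0.05242266 0.05396335 0.05516078]
```

View pics/w1c.png

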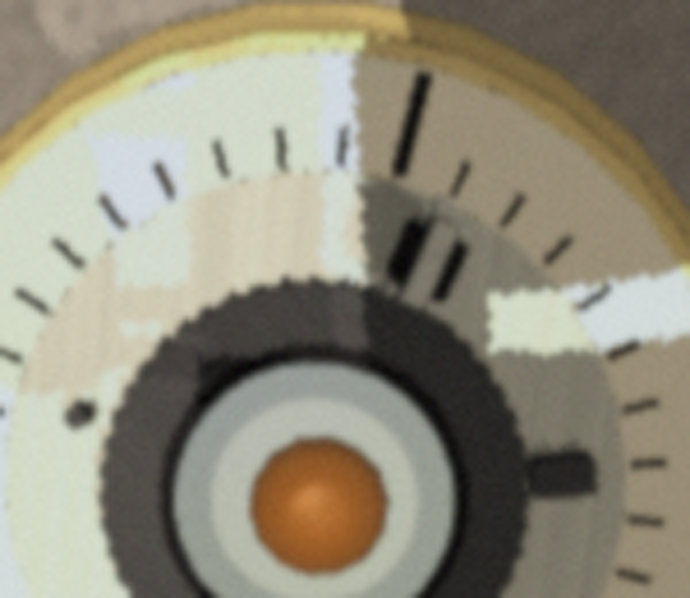

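Run:
```python
from h import *
c=cams.calibration('wrist'); t=cams.calibration('top')
w=lambda a,b,z: ray(c,250+(a+.5)/4.6-.5,60+(b+.5)/4.6-.5,z)
T=lambda a,b,z: ray(t,328+(a+.5)/5.5-.5,170+(b+.5)/5.5-.5,z)
ax=np.array([.5583,-.12])
ol=w(313,490,.073); print('axis wrist',ol)
def pr(n,p,a): d=p[:2]-a[:2]; print(n,p.round(4),'r',np.hypot(*d).round(4),'ang',np.degrees(np.arctan2(d[1],d[0])).round(1))
for F,a,L in((w,ol,dict(mi=(400,174,.065),mo=(425,75,.065),stop=(565,472,.076),pin=(80,412,.075),tab=(430,255,.109))),
 (T,ax,dict(mi=(191,437,.065),mo=(164,478,.065),stop=(162,248,.076),pin=(404,380,.075),tab=(197,390,.108)))):
    for n,q in L.items(): pr(n,F(*q),a)
```

```text
axis wrist [ 0.55570578 -0.12203685  0.073     ]
mi [ 0.4931 -0.0727  0.065 ] r 0.0797 ang 141.7
mo [ 0.4742 -0.0585  0.065 ] r 0.1033 ang 142.1
stop [ 0.5752 -0.0618  0.076 ] r 0.0633 ang 72.1
pin [ 0.5151 -0.1676  0.075 ] r 0.061 ang -131.7
tab [ 0.511  -0.0742  0.109 ] r 0.0655 ang 133.0
mi [ 0.4918 -0.0709  0.065 ] r 0.0826 ang 143.6
mo [ 0.4734 -0.0581  0.065 ] r 0.1051 ang 143.9
stop [ 0.5783 -0.059   0.076 ] r 0.0642 ang 71.9
pin [ 0.5162 -0.1673  0.075 ] r 0.0634 ang -131.7
tab [ 0.5145 -0.0706  0.108 ] r 0.066 ang 131.6
```

```bash
cat >> h.py <<'E'
AX=np.array([.557,-.121])
def plan(rows,r=.068,cmd=None):
    """rows: (theta deg, d ccw offset m, z). prints tool-axis shifts from the present pose"""
    s=manip.read_state(); p,rot=(s['tcp_pos'],s['tool_rot']) if cmd is None else cmd
    M=R.from_euler('xyz',[180,0,rot[2]],degrees=True).as_matrix()
    for th,d,z in rows:
        a=np.radians(th); q=AX+r*np.array([np.cos(a),np.sin(a)])+d*np.array([-np.sin(a),np.cos(a)])
        sh=M.T@(np.r_[q,z]-p); print(th,d,z,'->',sh.round(4),round(np.radians(rot[2]-th),3))
E
python3 - <<'E'
from h import *
plan([(132.5,.04,.20),(132.5,.04,.15),(132.5,.04,.088)])
E
```

```text
132.5 0.04 0.2 -> [ 0.0772 -0.0162  0.1138] 0.436
132.5 0.04 0.15 -> [ 0.0772 -0.0162  0.1638] 0.436
132.5 0.04 0.088 -> [ 0.0772 -0.0162  0.2258] 0.436
```

```bash
python3 -m pendant '[[[0.03,-0.008,0.04,0.15,255],[0.06,-0.016,0.08,0.3,255],[0.077,-0.016,0.1,0.436,255],[0.077,-0.016,0.13,0.436,255],[0.077,-0.016,0.15,0.436,255]]]'
python3 -m pendant '[[[0,0,0.04,0,255],[0,0,0.076,0,255],[0,0,0.076,0,255],[0,0,0.076,0,255]]]'
python3 - <<'E'
from h import *; import cv2
s=manip.read_state(); print(s['tcp_pos'],s['tool_rot'],s['wrist_force'])
c=cams.calibration('wrist'); f=cams.grab_frame('wrist'); cv2.imwrite('pics/w2.png',f[:,:,::-1])
plan([(132.5,.03,.088),(132.5,.022,.088)])
E
```

```text
time_s: 2.9
tcp_pos: [0.4816, -0.0973, 0.163]
tool_rot: [-180.0, -0.0, 132.5]
wrist_force: [-0.0, -0.2, 0.6]
finger_gap: 0.0003
finger_force: 0.0
time_s: 3.4
tcp_pos: [0.4828, -0.0981, 0.0891]
tool_rot: [180.0, 0.0, 132.5]
wrist_force: [0.2, -0.1, -0.7]
finger_gap: 0.0003
finger_force: 0.0
[ 0.48276867 -0.09814394  0.08914642] [1.79968169e+02 4.86759984e-02 1.32506361e+02] [ 0.22698869 -0.11497649 -0.65725265]
132.5 0.03 0.088 -> [0.0013 0.0092 0.0014] -0.0
132.5 0.022 0.088 -> [0.0013 0.0172 0.0014] -0.0
```

View pics/w2.png

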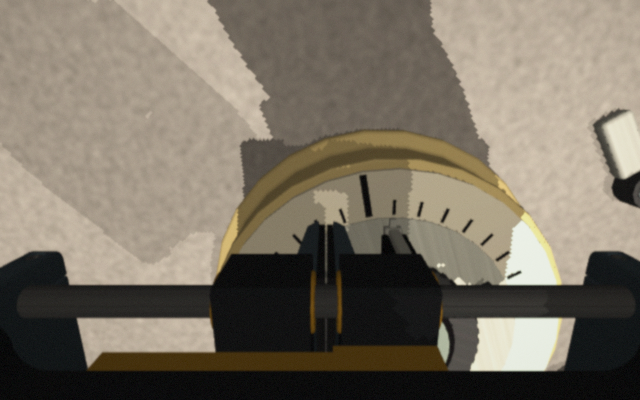

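The shut fingers at (326,230) stand beside the tab at (392,237), on the mark's side of it. I'll close in gently with +y.

```bash
for i in 1; do python3 -m pendant '[[[0,0.006,0,0,255],[0,0.012,0,0,255],[0,0.016,0,0,255],[0,0.018,0,0,255],[0,0.018,0,0,255]]]'; done
python3 -m pendant '[[[0,0.003,0,0,255],[0,0.003,0,0,255]]]'
python3 -m pendant '[[[0,0.003,0,0,255],[0,0.003,0,0,255]]]'
```

```text
time_s: 4.08
tcp_pos: [0.4954, -0.0863, 0.0879]
tool_rot: [-180.0, -0.0, 132.5]
wrist_force: [-0.7, -1.3, -0.2]
finger_gap: 0.0003
finger_force: 0.0
time_s: 4.32
tcp_pos: [0.4977, -0.0843, 0.0879]
tool_rot: [180.0, 0.0, 132.5]
wrist_force: [1.1, 0.4, -0.3]
finger_gap: 0.0005
finger_force: 0.0
time_s: 4.58
tcp_pos: [0.4997, -0.0822, 0.0879]
tool_rot: [-180.0, -0.0, 132.5]
wrist_force: [-1.7, -1.2, 0.2]
finger_gap: 0.0002
finger_force: 0.4
```

Contact comes at d ≈ 16 mm with about 2 N. Now I'll plan the arc.

Run:
```python
from h import *
plan([(t,.0165,.088) for t in (127.5,122.5,117.5,112.5,107.5)])
```

```text
127.5 0.0165 0.088 -> [ 0.0019  0.0055 -0.0001] 0.087
122.5 0.0165 0.088 -> [ 0.0026  0.0116 -0.0001] 0.174
117.5 0.0165 0.088 -> [ 0.0027  0.0177 -0.0001] 0.261
112.5 0.0165 0.088 -> [ 0.0023  0.0238 -0.0001] 0.348
107.5 0.0165 0.088 -> [ 0.0013  0.0298 -0.0001] 0.436
```

```bash
python3 -m pendant '[[[0.002,0.0055,0,0.087,255],[0.0026,0.0116,0,0.174,255],[0.0027,0.0177,0,0.261,255],[0.0023,0.0238,0,0.348,255],[0.0013,0.0298,0,0.436,255]]]'
python3 - <<'E'
from h import *
plan([(t,.0165,.088) for t in (102.5,97.5,92.5,90,87.5,85,82.5)])
E
```

```text
time_s: 5.2
tcp_pos: [0.5209, -0.0611, 0.0879]
tool_rot: [-180.0, -0.0, 107.3]
wrist_force: [-2.4, -0.8, 1.5]
finger_gap: 0.0004
finger_force: 1.1
102.5 0.0165 0.088 -> [ 0.0012  0.0059 -0.0001] 0.084
97.5 0.0165 0.088 -> [ 0.0019  0.012  -0.0001] 0.171
92.5 0.0165 0.088 -> [ 0.0021  0.0181 -0.0001] 0.258
90 0.0165 0.088 -> [ 0.0019  0.0211 -0.0001] 0.302
87.5 0.0165 0.088 -> [ 0.0017  0.0242 -0.0001] 0.346
85 0.0165 0.088 -> [ 0.0013  0.0272 -0.0001] 0.389
82.5 0.0165 0.088 -> [ 0.0008  0.0302 -0.0001] 0.433
```

```bash
python3 -m pendant '[[[0.0012,0.006,0,0.085,255],[0.0019,0.012,0,0.171,255],[0.0021,0.018,0,0.258,255],[0.0019,0.021,0,0.3,255],[0.0017,0.024,0,0.345,255]]]'
python3 -m pendant '[[[0,0.0015,0,0.02,255],[0,0.0015,0,0.02,255]]]'
python3 -m pendant '[[[0,0.0015,0,0.02,255],[0,0.0015,0,0.02,255]]]'
python3 -m pendant '[[[0,0.0015,0,0.02,255],[0,0.0015,0,0.02,255]]]'
```

```text
time_s: 5.82
tcp_pos: [0.5432, -0.0523, 0.0879]
tool_rot: [-180.0, -0.0, 87.6]
wrist_force: [-1.7, 0.4, 1.9]
finger_gap: 0.0003
finger_force: 1.1
time_s: 6.08
tcp_pos: [0.5448, -0.0525, 0.0879]
tool_rot: [-180.0, -0.0, 86.6]
wrist_force: [-0.7, 1.9, 0.3]
finger_gap: 0.001
finger_force: 0.4
time_s: 6.32
tcp_pos: [0.5463, -0.0526, 0.0879]
tool_rot: [-180.0, 0.0, 85.4]
wrist_force: [-1.3, 0.7, -0.5]
finger_gap: 0.0002
finger_force: 0.6
time_s: 6.58
tcp_pos: [0.5479, -0.0527, 0.0879]
tool_rot: [180.0, 0.0, 84.2]
wrist_force: [-1.0, 1.2, -0.4]
finger_gap: 0.0002
finger_force: 0.6
```

```bash
for r in 1 ; do python3 -m pendant '[[[0,0.001,0,0.01,255],[0,0.001,0,0.01,255]]]'
python3 -m pendant '[[[0,0.001,0,0.01,255],[0,0.001,0,0.01,255]]]'
python3 -m pendant '[[[0,0.001,0,0.01,255],[0,0.001,0,0.01,255]]]'
python3 -m pendant '[[[0,0.001,0,0.01,255],[0,0.001,0,0.01,255]]]'; done | grep -E 'tcp|wrist|rot|finger_force'
```

```text
tcp_pos: [0.5489, -0.0528, 0.088]
tool_rot: [180.0, -0.0, 83.7]
wrist_force: [-2.2, 2.1, 0.2]
finger_force: 0.7
tcp_pos: [0.5498, -0.0529, 0.0879]
tool_rot: [-180.0, -0.0, 83.1]
wrist_force: [-2.1, 1.6, 0.5]
finger_force: 0.9
tcp_pos: [0.5501, -0.0528, 0.0878]
tool_rot: [-179.9, -0.0, 82.5]
wrist_force: [-7.5, 3.6, 5.2]
finger_force: 3.7
tcp_pos: [0.5503, -0.0527, 0.0877]
tool_rot: [-179.8, -0.0, 82.0]
wrist_force: [-12.5, 5.0, 9.6]
finger_force: 6.8
```

The force climbs while the position stalls, so the lever is against the stop. I'll back off, lift over the tab and come down on its other side.

```bash
(python3 -m pendant '[[[0,0,0,0,255],[0,0,0,0,255],[0,-0.01,0,0,255],[0,-0.02,0,0,255],[0,-0.02,-0.02,0,255]]]'
python3 -m pendant '[[[0,0,-0.035,0,255],[0,0,-0.035,0,255],[0,0.03,-0.035,0,255],[0,0.06,-0.035,0,255],[0,0.08,-0.035,0,255]]]'
python3 -m pendant '[[[0,0,0,0,255]]]')| grep -E 'time|tcp|wrist|rot|finger_force'
python3 - <<'E'
from h import *; import cv2
t=cams.grab_frame('top'); s=cams.grab_frame('side')
cv2.imwrite('pics/m2.png',np.hstack([cv2.resize(t[170:276,328:434],(400,400),interpolation=2),cv2.resize(s[225:355,250:390],(400,400),interpolation=2)])[:,:,::-1])
plan([(82.5,-.036,.135),(82.5,-.036,.088)])
E
```

```text
time_s: 8.2
tcp_pos: [0.5302, -0.0502, 0.1071]
tool_rot: [-179.9, 0.0, 82.0]
wrist_force: [0.6, -0.5, 0.7]
finger_force: 0.0
time_s: 8.82
tcp_pos: [0.6118, -0.0617, 0.1421]
tool_rot: [-180.0, 0.0, 82.0]
wrist_force: [-0.0, -0.0, -0.1]
finger_force: 0.0
time_s: 8.95
tcp_pos: [0.6115, -0.0616, 0.1421]
tool_rot: [-180.0, 0.0, 82.0]
wrist_force: [0.2, 0.0, -0.4]
finger_force: 0.0
82.5 -0.036 0.135 -> [ 0.0019 -0.0089  0.0071] -0.009
82.5 -0.036 0.088 -> [ 0.0019 -0.0089  0.0541] -0.009
```

View pics/m2.png

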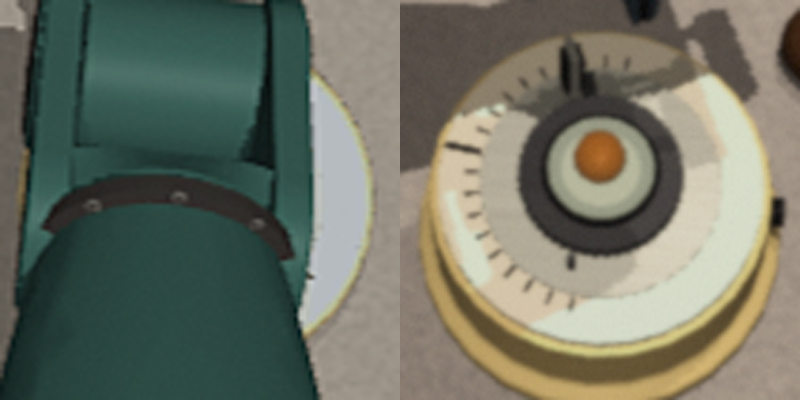

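The side view shows the lever at (575,70) against the stop, with the amber at (600,157) undisturbed. I'll descend on the clockwise side and push counter-clockwise.

```bash
(python3 -m pendant '[[[0.002,-0.006,0.02,0,255],[0.002,-0.006,0.04,0,255],[0.002,-0.006,0.054,0,255],[0.002,-0.006,0.054,0,255]]]'
python3 -m pendant '[[[0,-0.008,0,0,255],[0,-0.014,0,0,255],[0,-0.018,0,0,255],[0,-0.018,0,0,255]]]'
python3 -m pendant '[[[0,-0.003,0,0,255],[0,-0.003,0,0,255]]]'
)| grep -E 'time|tcp|wrist|rot|finger_force'
python3 - <<'E'
from h import *
plan([(82,-.0165,.088)]+[(t,-.0165,.088) for t in (87,92,97,102,107)])
E
```

```text
time_s: 9.55
tcp_pos: [0.6048, -0.0587, 0.0877]
tool_rot: [-179.9, 0.0, 82.0]
wrist_force: [0.2, -0.5, 0.4]
finger_force: 0.0
time_s: 10.05
tcp_pos: [0.5875, -0.0561, 0.0892]
tool_rot: [180.0, -0.0, 82.0]
wrist_force: [1.2, -0.3, 0.5]
finger_force: 0.0
time_s: 10.3
tcp_pos: [0.5846, -0.0557, 0.0889]
tool_rot: [-180.0, 0.0, 82.0]
wrist_force: [0.0, 0.6, -0.1]
finger_force: 0.0
82 -0.0165 0.088 -> [-0.0005 -0.0018  0.0009] -0.0
87 -0.0165 0.088 -> [ 0.0007 -0.0078  0.0009] -0.088
92 -0.0165 0.088 -> [ 0.0014 -0.0138  0.0009] -0.175
97 -0.0165 0.088 -> [ 0.0015 -0.0199  0.0009] -0.262
102 -0.0165 0.088 -> [ 0.0011 -0.026   0.0009] -0.349
107 -0.0165 0.088 -> [ 0.0001 -0.032   0.0009] -0.437
```

Each 25° arc repeats in the tool axes, so I'll do one, check it, then do a second shorter one.

```bash
(python3 -m pendant '[[[0.0007,-0.0078,0,-0.088,255],[0.0014,-0.0138,0,-0.175,255],[0.0015,-0.02,0,-0.262,255],[0.0011,-0.026,0,-0.349,255],[0,-0.032,0,-0.437,255]]]'
)| grep -E 'time|tcp|wrist|rot|finger_force'
python3 - <<'E'
from h import *
plan([(t,-.0165,.088) for t in (112,117,122,127,132)])
E
```

```text
time_s: 10.92
tcp_pos: [0.5535, -0.0512, 0.0891]
tool_rot: [179.9, 0.0, 107.2]
wrist_force: [2.0, 1.6, -0.2]
finger_force: 1.1
112 -0.0165 0.088 -> [ 0.0015 -0.0065  0.0011] -0.084
117 -0.0165 0.088 -> [ 0.0021 -0.0126  0.0011] -0.171
122 -0.0165 0.088 -> [ 0.0023 -0.0187  0.0011] -0.259
127 -0.0165 0.088 -> [ 0.0019 -0.0248  0.0011] -0.346
132 -0.0165 0.088 -> [ 0.001  -0.0308  0.0011] -0.433
```

```bash
(python3 -m pendant '[[[0.0015,-0.0065,0,-0.085,255],[0.002,-0.0125,0,-0.171,255],[0.0023,-0.0187,0,-0.259,255],[0.0019,-0.025,0,-0.346,255],[0.001,-0.031,0,-0.433,255]]]'
python3 -m pendant '[[[0,0,0,0,255],[0,0,0,0,255]]]'
)| grep -E 'time|tcp|wrist|rot|finger_force'
python3 - <<'E'
from h import *; import cv2
c=cams.calibration('wrist'); f=cams.grab_frame('wrist'); np.save('w3.npy',f)
cv2.imwrite('pics/w3.png',cv2.resize(f[150:280,210:370],(738,600),interpolation=2)[:,:,::-1]); print(c)
E
```

```text
time_s: 11.55
tcp_pos: [0.5236, -0.0595, 0.0892]
tool_rot: [180.0, 0.1, 132.0]
wrist_force: [2.4, 0.0, 0.7]
finger_force: 1.0
time_s: 11.8
tcp_pos: [0.5232, -0.0593, 0.0889]
tool_rot: [-180.0, -0.0, 131.7]
wrist_force: [-0.4, -1.0, 0.3]
finger_force: 0.0
{'fx': 358.92850747028416, 'fy': 358.92850747028416, 'cx': 325.6223600007884, 'cy': 199.14213721166527, 'eye': array([ 0.47119407, -0.00183988,  0.25934636]), 'rotation': array([ 1.63949115e+02, -4.73877620e-04,  4.16729424e+01])}
```

View pics/w3.png

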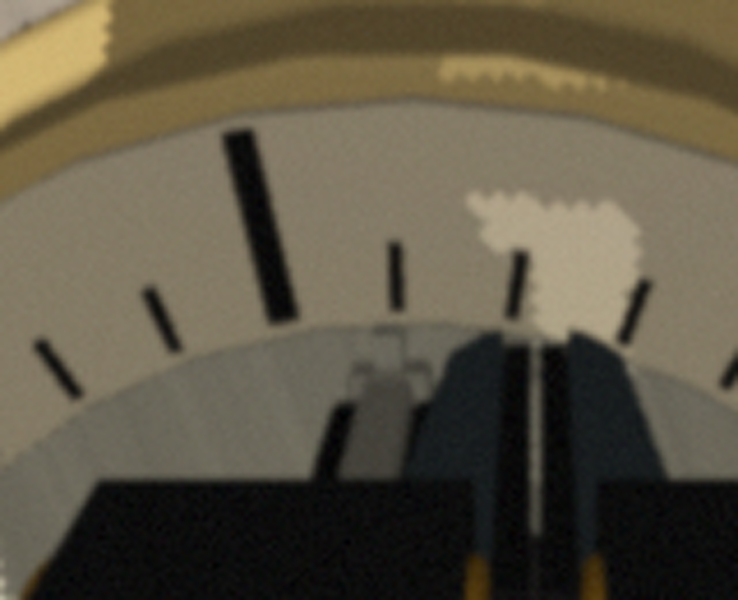

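The pointer tip is at crop (388,329), and the mark's inner end is at (284,321). I'll convert both to angles.

Run:
```python
from h import *
c=cams.calibration('wrist'); k=4.6125
for ax in ((.557,-.121),(.5583,-.120),(.5557,-.122)):
  for n,a,b,z in(('pt',388,329,.068),('mi',284,321,.065),('mo',239,132,.065),('10',398,311,.065)):
    p=ray(c,210+(a+.5)/k-.5,150+(b+.5)/k-.5,z); d=p[:2]-ax; print(n,p.round(4),np.hypot(*d).round(4),np.degrees(np.arctan2(d[1],d[0])).round(2))
```

```text
pt [ 0.5028 -0.0645  0.068 ] 0.0783 133.77
mi [ 0.493  -0.0732  0.065 ] 0.0798 143.26
mo [ 0.4738 -0.0582  0.065 ] 0.1042 142.98
10 [ 0.5027 -0.0628  0.065 ] 0.0796 133.01
pt [ 0.5028 -0.0645  0.068 ] 0.0785 134.96
mi [ 0.493  -0.0732  0.065 ] 0.0803 144.38
mo [ 0.4738 -0.0582  0.065 ] 0.1047 143.85
10 [ 0.5027 -0.0628  0.065 ] 0.0797 134.18
pt [ 0.5028 -0.0645  0.068 ] 0.0781 132.58
mi [ 0.493  -0.0732  0.065 ] 0.0794 142.12
mo [ 0.4738 -0.0582  0.065 ] 0.1038 142.11
10 [ 0.5027 -0.0628  0.065 ] 0.0794 131.83
```

There are 9.5° to go. I'll push 9° slowly, then measure again.

Run:
```python
from h import *
plan([(131.7+t,-.0165,.088) for t in (0,2.5,5,7,8.5,9)])
```

```text
131.7 -0.0165 0.088 -> [-0.0005  0.0007  0.0009] 0.001
134.2 -0.0165 0.088 -> [ 0.0001 -0.0023  0.0009] -0.043
136.7 -0.0165 0.088 -> [ 0.0007 -0.0053  0.0009] -0.087
138.7 -0.0165 0.088 -> [ 0.001  -0.0077  0.0009] -0.122
140.2 -0.0165 0.088 -> [ 0.0012 -0.0095  0.0009] -0.148
140.7 -0.0165 0.088 -> [ 0.0012 -0.0101  0.0009] -0.156
```

```bash
(python3 -m pendant '[[[0.0005,-0.003,0,-0.043,255],[0.001,-0.006,0,-0.087,255],[0.0013,-0.0085,0,-0.122,255],[0.0015,-0.01,0,-0.145,255],[0.0015,-0.0105,0,-0.155,255]]]'
python3 -m pendant '[[[0,0,0,0,255],[0,0,0,0,255]]]'
)| grep -E 'time|tcp|wrist|rot|finger_force'
python3 - <<'E'
from h import *; import cv2
c=cams.calibration('wrist'); f=cams.grab_frame('wrist')
cv2.imwrite('pics/w4.png',cv2.resize(f[150:280,210:370],(738,600),interpolation=2)[:,:,::-1])
E
```

```text
time_s: 12.48
tcp_pos: [0.5143, -0.0652, 0.0889]
tool_rot: [180.0, -0.0, 140.7]
wrist_force: [0.4, 2.1, -0.1]
finger_force: 1.0
time_s: 12.72
tcp_pos: [0.5143, -0.0652, 0.0889]
tool_rot: [-180.0, -0.0, 140.7]
wrist_force: [1.2, 1.4, 0.3]
finger_force: 0.9
```

View pics/w4.png

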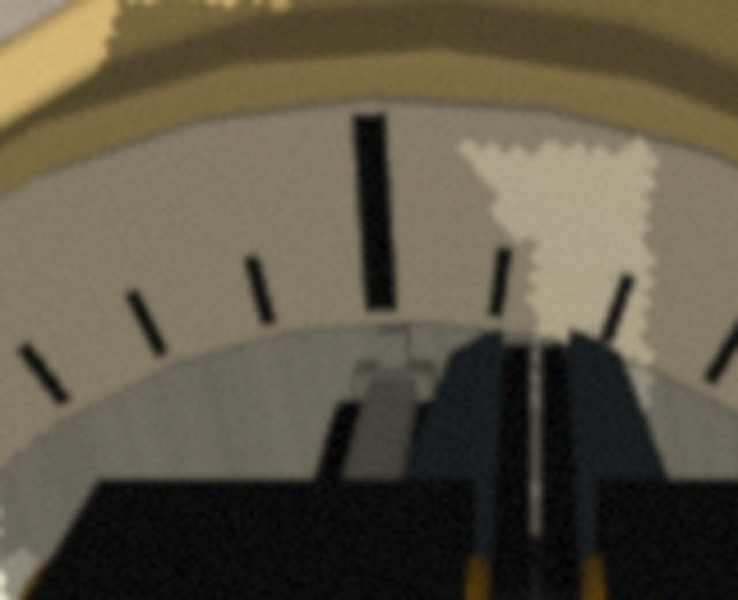

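The pointer tip is at crop (393,328), and the mark's inner end is at (381,310).

Run:
```python
from h import *
c=cams.calibration('wrist'); k=4.6125; ax=AX
for n,a,b,z in(('pt',393,328,.068),('mi',381,310,.065),('mo',369,117,.065)):
    p=ray(c,210+(a+.5)/k-.5,150+(b+.5)/k-.5,z); d=p[:2]-ax; print(n,p.round(4),np.hypot(*d).round(4),np.degrees(np.arctan2(d[1],d[0])).round(2))
plan([(140.7,-.0165,.088),(141.8,-.0165,.088)])
```

```text
pt [ 0.4951 -0.0729  0.068 ] 0.0783 142.16
mi [ 0.493  -0.0734  0.065 ] 0.0797 143.36
mo [ 0.4737 -0.0586  0.065 ] 0.1041 143.17
140.7 -0.0165 0.088 -> [-0.0004  0.0004  0.0009] -0.0
141.8 -0.0165 0.088 -> [-0.0001 -0.0009  0.0009] -0.019
```

There is 1.1° (1.5 mm) left. I'll nudge it, back off, lift and check from a clear position.

```bash
(python3 -m pendant '[[[0.0001,-0.0006,0,-0.01,255],[0.0002,-0.0012,0,-0.018,255],[0.0002,-0.0012,0,-0.018,255],[0.0002,-0.0012,0,-0.018,255]]]'
python3 -m pendant '[[[0,0.01,0,0,255],[0,0.02,0,0,255],[0,0.02,-0.03,0,255],[0,0.02,-0.08,0,255],[-0.04,0.02,-0.12,0,255]]]'
python3 -m pendant '[[[-0.03,0,-0.02,0,255],[-0.04,0,-0.03,0,255],[-0.04,0,-0.03,0,255]]]'
)| grep -E 'time|tcp|wrist|rot|finger_force'
python3 - <<'E'
from h import *; import cv2
c=cams.calibration('wrist'); f=cams.grab_frame('wrist')
u,v=proj(c,[.494,-.073,.066]).round().astype(int); x,y=u-60,v-50; print(x,y)
cv2.imwrite('pics/w5.png',cv2.resize(f[y:y+100,x:x+120],(720,600),interpolation=2)[:,:,::-1])
E
```

```text
time_s: 13.28
tcp_pos: [0.5133, -0.0661, 0.0889]
tool_rot: [-180.0, -0.0, 141.7]
wrist_force: [-0.5, 1.7, -0.0]
finger_force: 0.5
time_s: 13.9
tcp_pos: [0.5568, -0.074, 0.2107]
tool_rot: [-180.0, -0.0, 141.8]
wrist_force: [1.1, 0.7, -0.9]
finger_force: 0.0
time_s: 14.28
tcp_pos: [0.5886, -0.0996, 0.2387]
tool_rot: [-180.0, -0.0, 141.7]
wrist_force: [0.2, 0.1, -0.3]
finger_force: 0.0
225 31
```

View pics/w5.png

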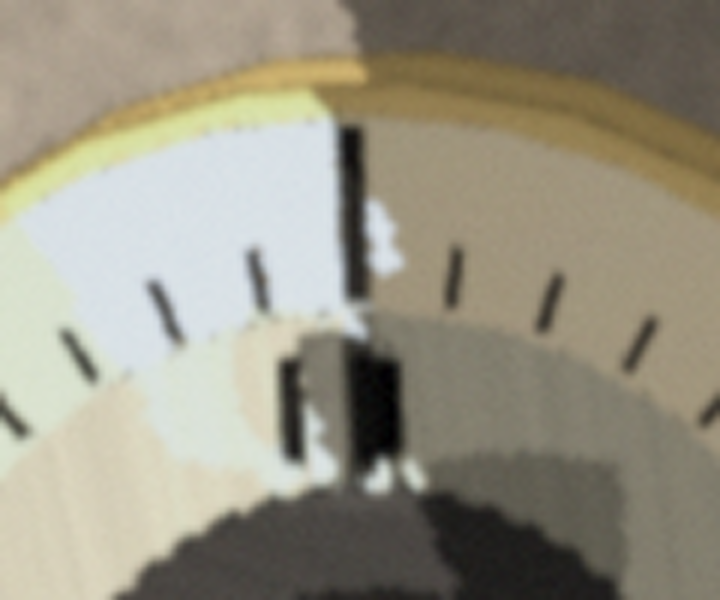

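In the last picture the pointer tip at (357,318) lines up with the long mark's inner end at (354,298), and the robot is well clear. I'm handing the job in.

```bash
python3 -c "
from station import manip
print(manip.job_done())"
```

```text
the job is handed in; nothing more can be done
None
```

The lever was pushed back against the open stop, then round until its pointer stood within about 1 mm of the long mark by the last wrist picture; the arm finished clear and the job is handed in, with no verdict returned.

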